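Set up a vegetable cutter for dicing

ROBOT

A 7-joint arm with a two-finger parallel gripper is mounted at the origin on a cart in front of the work surface, level with it; the furniture and walls round the work are solid. World frame = base frame: x ahead of the robot, y to its left, z up, the work surface at z = 0. Lengths are in m, angles in rad, forces in N, time in s.
With the tool pointing down it reaches from about 0.4 to 0.85 m from the base axis. Payload 10.4 kg.
Tool frame: the origin (TCP) lies midway between the tips of the shut fingers; the grasp point (between the pads) lies 19 mm behind it (robot.pinch_z is the distance from the TCP to the grasp point, in m); z points along the fingers, y is the line along which they close (so a half turn about z gives the same grasp; the last joint's range is limited). The gripper opens to 85 mm and grips with 20 to 120 N. Pads are 22 mm wide; open, the fingers measure 114 mm over their backs; the gripper's body (76 mm by 85 mm) begins 54 mm behind the grasp point. The pads swing forward as they close: fully open they stand 13 mm farther back than shut.
Start: joints at [-1.361, 0.332, -0.065, 1.46, 0.022, 1.35, -0.088], TCP at [0.144, 0.608, 0.231] pointing down, gripper open.
Joint ranges: [-2.6, 2.6], [-0.5, 2.12], [-1.47, 1.34], [0.16, 2.42], [-1.27, 4.41], [0.06, 2.06], [-2.6, 2.6]. Speed limits (rad/s): [2.22, 2.22, 2.79, 2.79, 3.14, 3.14, 3.14].

INTERFACE

Orientations are given as a 3x3 rotation matrix whose columns are the frame's x, y, z axes.
In Python, from cell import robot, vision, job, spotter gives the robot as it stands.
- The arm moves only by the shell command python3 -m jog 'ROWS' [FORCE]. ROWS is JSON, one flat list of numbers, 7 for each row, row after row: the shift along the tool's x, y, z as a fraction of full scale, then the turn, a rotation vector about the tool's x, y, z as a fraction of full scale, then the finger opening in mm, from 0 to 85.4. In form: [x, y, z, rx, ry, rz, fingers, x, y, z, rx, ry, rz, fingers, ...]. A call has 1 to 12 rows; each row shifts and turns the commanded pose from where the row before left it, along the tool's axes as they then stand; what a row does not reach is not made up. Full scale, the value 1, is 2 cm for a shift and 5 degrees for a turn. A row lasts 1/10 s, in which the tool goes at most 50 mm and 8.59 degrees, less where a joint would pass 70% of its speed; a pose out of reach is approached as far as the arm can. A call with a number of a shift or a turn outside -1 to 1 is refused whole. A call with a gripper value outside its range is refused whole. The fingers move at their own pace and stop on an object; FORCE is the grip in N (left out, the last holds). Time passes only in rows, so rows that do not move let the fingers close. It gives the time, the measured TCP pose, the force, the opening and the grip force at its end, in the units of the state.
- robot.sense(): the state, without advancing time (a new reading comes with each control period).
- vision.grab_frame(name): name is "scene" or "top" or "wrist"; returns a dict with "frame" (400x640x3 uint8, red, green, blue), "fx", "fy", "cx", "cy" (pixels), "k1" (the pictures are not rectified: a ray, as slopes to the right and down, at radius r is drawn at 1 + k1 r^2 times it, then the intrinsics apply), "rvec" (rotation vector, rad) and "tvec" (3), from world to camera coordinates, as OpenCV has them. Camera axes: x right, y down, z forward; pixel columns grow to the right and rows downward; lengths in m; the calibration is good to about 2 mm. A picture is of the moment at which its call begins. There is no depth.
- job.sign_off(): hands the job in; it is judged then, once.
Trained networks look in a picture, given as the dict that the camera call returned (one of the last four; its "shot" number tells which), for a name from the list of things; names that differ only in an ending like _2 or _b are one class to them, and where a whole thing is asked for, a point or a joint stands for the part that bears it (a point fixed in the world has none). Each returns a list of dicts, best first, with "score" (0 to 1); they miss things now and then, are a little off and sometimes report something else, mostly with a low value. They report only what shows in the picture. A call takes as long as a camera call. They do not tell look-alikes from the thing itself.
- spotter.masks_of(picture, target): "mask" (400x640 bool, what is visible of it) and "point" ([column, row] in pixels, amid what is visible of it).
- spotter.place_of(picture, target): "point" ([column, row] in pixels: a listed point, or the origin of a listed thing).
The state is a dict: "time": time; "q": joint angles; "joint_velocities": joint speeds; "effort": joint torques, N m; "ee_pos": TCP position; "orientation": TCP orientation; "force": force on the tool from outside, world axes, zero at the start; "ft_torque": the same for the moment, N m; "width": finger opening in m; "gripper_force": force on a finger pad.
Only numpy, scipy, OpenCV 4.12 (cv2) and the standard library are available. Lean on these libraries where they do the work, as an engineer would, in place of code of your own. Each camera call takes 0.05 s, during which the arm holds its last target. There are 200 camera calls.

TASK

Set the vegetable cutter up for dicing: put the white ejector plate on the square spindle first, then the dicing grid with its lug down in the notch of the bowl's rim, then the slicing disc with the black hub, all hub up and fully home. Then push the lid shut and only after that swing the red-knobbed clamp round over the lid's lip as far as it goes. Leave the bottles, shaker, timer, bowl and other kitchen things standing where they are.

Things in the scene. Friction and masses are not known exactly. Their poses are not given: they have to be found in the camera images.
- cutter: vegetable cutter, white base 265 x 172 mm, fixed on the worktop. Origin: on the worktop on the spindle's axis; x points to the motor block (away from the robot; from x 84 mm, 88 mm high), y to the lid hinge, z up. Open round bowl, inner radius 66 mm, wall 5 mm, rim at z 82 mm. A spout at -x reaches 120 mm from the axis, z 40 to 62 mm
- spindle_seat (a point): point on the axis of the steel spindle in the bowl, at the collar on which the lowest hub rests, cutter z 50 mm. The spindle is 16 x 16 mm square, sides along the cutter's x and y; its tip is at cutter z 104 mm and the last 6 mm taper to 9 mm square
- notch (a point): middle of the bottom of the notch in the bowl's rim at the cutter's -x, cutter z 68 mm; the notch is 30 mm wide and 14 mm deep, open at the top
- ejector: ejector plate, goes lowest: white disc of radius 56 mm, 4 mm thick, with 12 mm high ribs on its diagonals (from 29 mm outward) and a square hub 34 x 34 mm, top 20 mm above the underside, sides along x and y, with a 19 mm square through-hole. Origin: centre of the underside, z up; lies hub up. 0.1 kg. Home: origin at cutter z 50 mm, turned by any multiple of 90 degrees
- grid: dicing grid, goes in the middle: steel ring of radius 62 mm, 10 mm high, filled with a lattice 8 mm high; dark square hub 34 x 34 mm, top 18 mm above the underside, sides along x and y, with a 26 mm round through-hole. A lug stands out at its -x. Origin: centre of the underside, z up; lies hub up. 0.16 kg. Home on the ejector's hub: origin at cutter z 70 mm, x along the cutter's x
- grid_lug (a point): point on the underside of the grid's lug, 70 mm from the grid's centre; the lug is 18 mm wide, 8 mm high and reaches 75 mm from the centre; it drops into the notch
- slicer: slicing disc, goes on top: steel disc of radius 56 mm, 4 mm thick, two blades standing to 8 mm on a diagonal, black square hub 34 x 34 mm, top 18 mm above the underside, sides along x and y, with a 19 mm square through-hole. Origin: centre of the underside, z up; lies hub up. 0.14 kg. Home on the grid's hub: origin at cutter z 88 mm, turned by any multiple of 90 degrees
- lid (a joint): angle of the hinged lid: 0 shut, 1.6 to 1.9 standing open, leaning a little past upright away from the bowl. Stiff: stays at any angle; the lip needs 2 to 4 N. White drum of radius 71 mm; shut, its top is 30 mm above the hinge line and two feed chutes rise 30 mm more on its hinge half. It shuts only if the stack is down
- lid_hinge (a point): middle of the hinge line, which runs along the cutter's x at cutter y 88 mm, z 86 mm; the lid swings about it, opening up and to +y
- lid_lip (a point): middle of the outer face (the top face when shut) of the flat lip on the lid's free edge: 44 mm wide along the hinge direction, from 160 to 204 mm from the hinge line, this point at 186 mm; 6 mm thick. Its z axis points out of that face. Shut, it lies at cutter y -98 mm, z 90 mm
- clamp (a joint): angle of the swing clamp: 0 shut, its arm lying over the lid's lip (arm along the cutter's -x); grows to 1.6 as it swings out to the right (arm to the cutter's -y). Stays where it is left, needs about 1 N at the knob; stops at 0
- clamp_pivot (a point): point on the clamp's upright pivot (cutter x 55, y -98 mm), at cutter z 111.5 mm
- clamp_knob (a point): middle of the red knob on the end of the clamp's arm, 80 mm from the pivot: upright, 18 mm in diameter, from 13 mm below to 12 mm above this point; the arm below it is 15 mm wide, its top at cutter z 99.5 mm
- squeeze_0: white squeeze bottle, 60 mm wide, 215 mm high, standing in the middle of the fittings; origin under its centre; not to be disturbed
- squeeze_1: a second such bottle, 60 mm wide, 215 mm high; not to be disturbed
- timer: white kitchen timer, 32 x 66 x 62 mm; not to be disturbed
- salt_shaker: shaker with handle, 66 x 90 x 93 mm; not to be disturbed
- measure_cup: steel measuring cup, 86 x 114 x 76 mm; not to be disturbed
- prep_bowl_4: small steel bowl 108 mm wide, 37 mm high, in front of the cutter under its spout; not to be disturbed
Things that resemble listed ones, but are neither listed nor needed, are in the scene too. What is shaped like the ejector but blue is not meant.

How it is judged:
On the way, in this order (a step that is already met when the one before it is completed fails the run):
1. the ejector plate is home on the spindle's collar (z of ejector in the frame of cutter between 0.047 and 0.053 m and horizontal distance between ejector and spindle_seat below 0.004 m and angle between ejector's own z axis and vertical below 0.06 rad), for 0.2 s.
2. the dicing grid is home on it, its lug in the notch (all of step 1 and z of grid in the frame of cutter between 0.067 and 0.073 m and horizontal distance between grid and spindle_seat below 0.004 m and angle between grid's own z axis and vertical below 0.06 rad and horizontal distance between grid_lug and notch below 0.009 m), for 0.2 s.
3. the slicing disc is home on the grid's hub (all of step 2 and z of slicer in the frame of cutter between 0.085 and 0.091 m and horizontal distance between slicer and spindle_seat below 0.004 m and angle between slicer's own z axis and vertical below 0.06 rad), for 0.2 s.
4. the lid is shut over the stack while the clamp is still out (all of step 3 and value of joint lid below 0.04 rad and value of joint clamp above 0.8 rad), for 0.2 s.
5. the clamp is swung home over the lip (value of joint lid below 0.04 rad and value of joint clamp below 0.12 rad), for 0.2 s.
At the end, for the whole second after the job is handed in: Ejector, grid and slicer are stacked on the spindle in that order, each within 3 mm of its seated height, 4 mm of the axis and 0.06 rad of level, hubs up, the grid's lug in the notch (9 mm); the lid is shut (under 0.04 rad), the clamp is over the lip (under 0.12 rad), all at rest (all of step 3 and all of step 5 and linear speed of each of ejector, grid, slicer below 0.01 m/s); the robot touches nothing.
It fails at once if a squeeze bottle is moved more than 3 cm or tipped (distance of any of squeeze_0, squeeze_1 from where it was at the start of the episode above 0.03 m or angle between any of squeeze_0, squeeze_1's own z axis and vertical above 0.35 rad).
It fails at once if the salt shaker or the timer is moved more than 3 cm or tipped (distance of any of salt_shaker, timer from where it was at the start of the episode above 0.03 m or angle between any of salt_shaker, timer's own z axis and vertical above 0.35 rad).
It fails at once if the measuring cup is moved more than 3 cm or tipped (distance of measure_cup from where it was at the start of the episode above 0.03 m or angle between measure_cup's own z axis and vertical above 0.35 rad).
It fails at once if the small bowl under the spout is moved more than 3 cm or tipped (distance of prep_bowl_4 from where it was at the start of the episode above 0.03 m or angle between prep_bowl_4's own z axis and vertical above 0.35 rad).
It also fails if it takes over 72 s, if anything falls off the work surface, if the arm or the gripper's body presses on something with over 40 N, if the wrist force passes 120 N, or if a joint passes its speed limit or range.

## Working session

There is one attempt and no reset: what is moved stays moved. The work goes in short steps, Python scripts to look and compute and a shell command to move; the robot and the scene stay as the last step left them, time stands still between calls to the robot, and variables do not carry over. Pictures are saved under pics/ and viewed, at most 10 in all, crops included, and the job is handed in when it is done.

```bash
mkdir -p pics; ls; cat > h.py <<'E'
import numpy as np, cv2
from cell import robot, vision, job, spotter
from scipy.spatial.transform import Rotation as Ro
def cam(p):
    R=cv2.Rodrigues(np.array(p["rvec"],float))[0]; t=np.array(p["tvec"],float).ravel(); return R,t
def ray(p,uv):
    R,t=cam(p); d=np.array([(uv[0]-p["cx"])/p["fx"],(uv[1]-p["cy"])/p["fy"]]); s=d.copy()
    for _ in range(20): s=d/(1+p["k1"]*(s@s))
    return -R.T@t, R.T@np.array([s[0],s[1],1.])
def at(p,uv,z):
    o,d=ray(p,uv); return o+d*(z-o[2])/d[2]
def proj(p,X):
    R,t=cam(p); c=R@np.array(X,float)+t; s=c[:2]/c[2]; s=s*(1+p["k1"]*(s@s))
    return np.array([s[0]*p["fx"]+p["cx"],s[1]*p["fy"]+p["cy"]])
def tri(a):
    A=np.zeros((3,3));b=np.zeros(3);L=[]
    for p,uv in a:
        o,d=ray(p,uv);d=d/np.linalg.norm(d);M=np.eye(3)-np.outer(d,d);A+=M;b+=M@o;L.append((M,o))
    X=np.linalg.solve(A,b); return X,[np.linalg.norm(M@(X-o)) for M,o in L]
def save(p,n,crop=None,s=1):
    f=p["frame"][:,:,::-1]
    if crop: f=f[crop[1]:crop[3],crop[0]:crop[2]]
    cv2.imwrite("pics/"+n,cv2.resize(f,None,fx=s,fy=s,interpolation=cv2.INTER_CUBIC))
E
python3 - <<'E'
from h import *
a=vision.grab_frame("scene");b=vision.grab_frame("top")
save(a,"scene.png");save(b,"top.png")
np.set_printoptions(precision=3,suppress=True)
for n in ["cutter","spindle_seat","notch","ejector","grid","grid_lug","slicer","lid_hinge","lid_lip","clamp_pivot","clamp_knob","squeeze_0","timer","salt_shaker","measure_cup","prep_bowl_4"]:
    for k,p in (("s",a),("t",b)):
        print(n,k,[(round(r["score"],2),np.round(r["point"]).tolist()) for r in spotter.place_of(p,n)[:3]])
for p in(a,b):
    R,t=cam(p);print(-R.T@t,R[2],p["fx"],p["k1"])
print(robot.sense())
E
```

```text
pics
cutter s [(0.69, [300.0, 192.0]), (0.21, [328.0, 290.0])]
cutter t [(0.69, [260.0, 225.0])]
spindle_seat s [(0.78, [302.0, 182.0])]
spindle_seat t [(0.9, [260.0, 222.0])]
notch s [(0.84, [286.0, 185.0])]
notch t [(0.67, [283.0, 194.0]), (0.57, [267.0, 234.0])]
ejector s [(0.87, [355.0, 357.0]), (0.86, [392.0, 276.0]), (0.37, [278.0, 124.0])]
ejector t [(0.73, [450.0, 226.0]), (0.63, [387.0, 186.0])]
grid s [(0.8, [326.0, 288.0]), (0.57, [367.0, 305.0]), (0.56, [325.0, 177.0])]
grid t [(0.72, [386.0, 233.0])]
grid_lug s [(0.71, [323.0, 309.0])]
grid_lug t [(0.69, [405.0, 239.0])]
slicer s [(0.81, [346.0, 235.0]), (0.23, [366.0, 308.0])]
slicer t [(0.97, [332.0, 204.0])]
lid_hinge s [(0.56, [286.0, 164.0])]
lid_hinge t [(0.84, [237.0, 222.0])]
lid_lip s [(0.68, [279.0, 124.0])]
lid_lip t []
clamp_pivot s [(0.65, [324.0, 308.0]), (0.59, [326.0, 174.0])]
clamp_pivot t [(0.53, [279.0, 193.0])]
clamp_knob s [(0.56, [337.0, 186.0])]
clamp_knob t [(0.6, [300.0, 184.0]), (0.33, [402.0, 241.0])]
squeeze_0 s [(0.94, [353.0, 267.0]), (0.94, [366.0, 306.0])]
squeeze_0 t [(0.84, [410.0, 208.0
[... 442 characters left out ...]
077] [ 0.339  0.593 -0.73 ] 361.0144630351964 -0.03399820949886811
[-0.397  0.178  1.681] [ 0.489 -0.109 -0.866] 486.32458655352406 -0.023188020257783225
{'time': 1.7, 'q': array([-1.361,  0.332, -0.065,  1.46 ,  0.022,  1.35 , -0.089]), 'joint_velocities': array([ 0.001,  0.   ,  0.   ,  0.001,  0.   , -0.001,  0.001]), 'effort': array([  0.001, -62.523,   0.049, -39.18 ,   0.017,   0.002,  -0.   ]), 'ee_pos': array([0.144, 0.608, 0.231]), 'orientation': array([[-0.973,  0.231,  0.   ],
       [ 0.231,  0.973,  0.   ],
       [ 0.   ,  0.   , -1.   ]]), 'force': array([-0.11 ,  0.377,  0.574]), 'ft_torque': array([ 0.004,  0.019, -0.039]), 'gripper_force': 0.0, 'width': 0.08554337643533122}
```

View pictures.

View pics/scene.png

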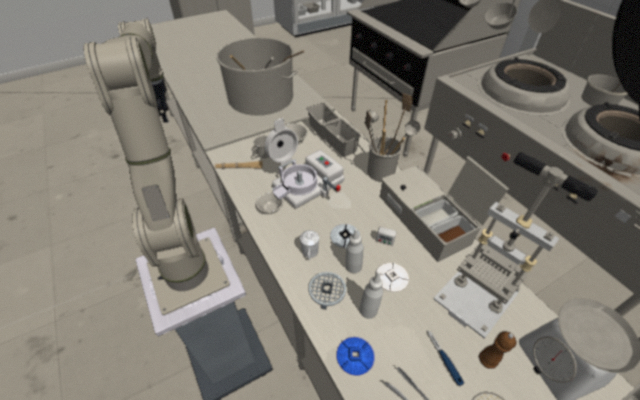

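View pics/top.png

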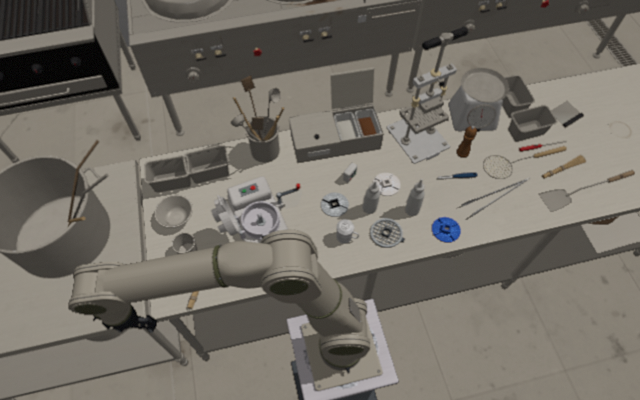

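```bash
python3 - <<'E'
from h import *
np.set_printoptions(precision=3,suppress=True)
a=vision.grab_frame("scene");b=vision.grab_frame("top")
def T(n,ia,ib): 
    pa=np.array(spotter.place_of(a,n)[ia]["point"]);pb=np.array(spotter.place_of(b,n)[ib]["point"])
    X,e=tri([(a,pa),(b,pb)]);print(n,X,e,pa,pb);return X
def G(n,ua,ub):
    X,e=tri([(a,ua),(b,ub)]);print(n,X,np.round(e,3))
# picks near expected
exp={"ejector":((392,276),(387,186)),"grid":((326,288),(386,233)),"grid_lug":((323,309),(405,239)),"slicer":((346,235),(332,204)),"spindle_seat":((302,182),(260,222)),"notch":((286,185),(267,234)),"cutter":((300,192),(260,225)),"lid_hinge":((286,164),(237,222)),"clamp_pivot":((326,174),(279,193)),"clamp_knob":((337,186),(300,184)),"squeeze_0":((353,267),(369,211)),"squeeze_1":((366,306),(410,208)),"timer":((388,238),(346,174)),"salt_shaker":((310,252),(348,233)),"measure_cup":((262,154),(190,254)),"prep_bowl_4":((272,208),(183,242))}
for n,(x,y) in exp.items(): G(n,x,y); print("    z0", at(a,x,0)[:2],at(b,y,0)[:2])
G("lip",(279,124),(237,222))
E
```

```text
ejector [ 0.604 -0.359  0.003] [0.008 0.008]
    z0 [ 0.614 -0.355] [ 0.597 -0.359]
grid [ 0.389 -0.287  0.006] [0.001 0.001]
    z0 [ 0.392 -0.283] [ 0.39  -0.289]
grid_lug [ 0.343 -0.349  0.01 ] [0. 0.]
    z0 [ 0.345 -0.344] [ 0.348 -0.352]
slicer [ 0.575 -0.12  -0.01 ] [0.002 0.002]
    z0 [ 0.573 -0.125] [ 0.568 -0.118]
spindle_seat [0.542 0.18  0.034] [0.005 0.005]
    z0 [0.563 0.214] [0.556 0.179]
notch [0.463 0.163 0.069] [0.003 0.003]
    z0 [0.495 0.232] [0.496 0.162]
cutter [ 0.541  0.181 -0.013] [0.007 0.007]
    z0 [0.527 0.164] [0.542 0.182]
lid_hinge [0.52  0.262 0.09 ] [0.005 0.005]
    z0 [0.555 0.356] [0.577 0.268]
clamp_pivot [0.6   0.087 0.124] [0.007 0.007]
    z0 [0.68  0.208] [0.67  0.079]
clamp_knob [0.604 0.002 0.136] [0. 0.]
    z0 [0.682 0.119] [ 0.692 -0.014]
squeeze_0 [ 0.514 -0.255 -0.01 ] [0.007 0.007]
    z0 [ 0.517 -0.258] [ 0.501 -0.253]
squeeze_1 [ 0.466 -0.41   0.017] [0. 0.]
    z0 [ 0.472 -0.404] [ 0.475 -0.417]
timer [ 0.702 -0.213 -0.006] [0.003 0.003]
    z0 [ 0.703 -0.215] [ 0.695 -0.212]
salt_shaker [ 0.411 -0.141  0.023] [0.003 0.003]
    z0 [ 0.416 -0.127] [ 0.426 -0.145]
measure_cup [0.481 0.464 0.009] [0.004 0.004]
    z0 [0.489 0.476] [0.482 0.464]
prep_bowl_4 [ 0.59   0.498 -0.313] [0.113 0.113]
    z0 [0.386 0.139] [0.54  0.485]
lip [0.463 0.254 0.276] [0.04 0.04]
```

```bash
python3 -m jog '[-0.5,-0.4,-0.95,0,0,0,60,-0.98,-0.85,-0.95,0,0,0,60,-0.98,-0.85,-0.95,0,0,0,60,-0.98,-0.85,-0.95,0,0,0,60,-0.98,-0.85,-0.95,0,0,0,60,-0.98,-0.85,-0.95,0,0,0,60,-0.98,-0.85,-0.95,0,0,0,60,-0.98,-0.85,-0.95,0,0,0,60,-0.98,-0.85,-0.95,0,0,0,60,-0.98,-0.85,0,0,0,0,60,-0.98,-0.85,0,0,0,0,60,-0.98,-0.85,0,0,0,0,60]' && python3 -m jog '[-0.98,-0.85,0,0,0,0,60,-0.98,-0.85,0,0,0,0,60,-0.98,-0.85,0,0,0,0,60,-0.98,-0.85,0,0,0,0,60,-0.98,-0.85,0,0,0,0,60,-0.5,-0.4,0,0,0,0,60,0,0,0,0,0,0,60]'
python3 - <<'E'
from h import *
np.set_printoptions(precision=3,suppress=True)
w=vision.grab_frame("wrist");save(w,"w1.png",s=1.25)
R,t=cam(w);print(-R.T@t,R,w["fx"],w["k1"])
for n,z in [("spindle_seat",.05),("notch",.068),("lid_hinge",.086),("clamp_pivot",.1115),("clamp_knob",.1115),("lid_lip",.27),("prep_bowl_4",0)]:
    for r in spotter.place_of(w,n)[:3]: print(n,round(r["score"],2),np.array(r["point"]),at(w,r["point"],z))
E
```

```text
time: 3.0
ee_pos: [0.3192, 0.3654, 0.4026]
orientation: [[-0.973, 0.231, 0.0], [0.231, 0.973, 0.001], [-0.0, 0.001, -1.0]]
force: [0.7, -0.7, -0.0]
width: 0.0603
gripper_force: 0.0
time: 3.7
ee_pos: [0.4032, 0.2498, 0.4025]
orientation: [[-0.972, 0.234, 0.0], [0.234, 0.972, 0.0], [-0.0, 0.0, -1.0]]
force: [-0.6, 0.7, 0.5]
width: 0.0599
gripper_force: 0.0
[0.334 0.266 0.544] [[ 0.235  0.972  0.001]
 [ 0.932 -0.226  0.283]
 [ 0.276 -0.066 -0.959]] 330.8384464807719 -0.065123073399498
spindle_seat 0.61 [347.4 231.7] [0.535 0.26  0.05 ]
notch 0.79 [276.2 204.5] [0.46  0.165 0.068]
lid_hinge 0.78 [349.2 232.7] [0.523 0.263 0.086]
clamp_pivot 0.52 [250.  313.5] [0.607 0.087 0.111]
clamp_knob 0.17 [252.1 310.1] [0.602 0.092 0.111]
lid_lip 0.66 [395.4 282.5] [0.506 0.296 0.27 ]
prep_bowl_4 0.69 [255.4 151.6] [0.382 0.142 0.   ]
```

View pics/w1.png

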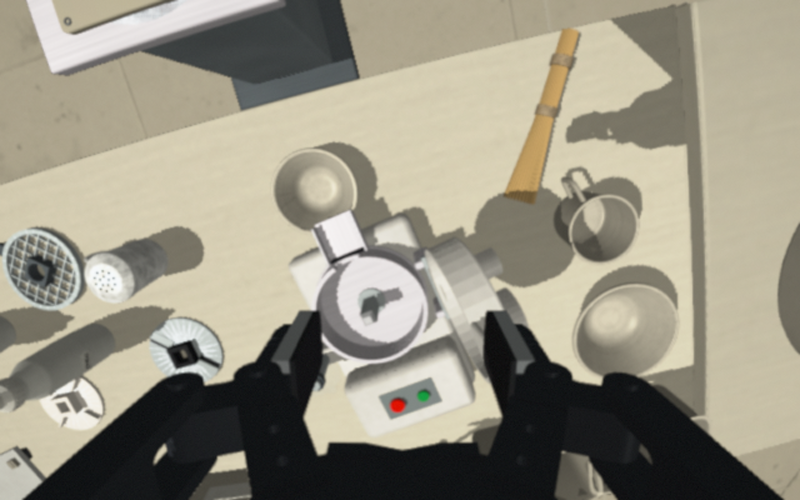

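```bash
python3 - <<'E'
from h import *
np.set_printoptions(precision=3,suppress=True)
w=vision.grab_frame("wrist");np.save("w1.npy",w["frame"])
import pickle;pickle.dump(w,open("w1.pkl","wb"))
save(w,"w1c.png",(220,160,400,350),3.15)
g=cv2.cvtColor(w["frame"],cv2.COLOR_RGB2GRAY)
# fit: candidate pose, dark ring? use overlay check
def C(x,y,z,c,a): return [c[0]+np.cos(a)*x-np.sin(a)*y,c[1]+np.sin(a)*x+np.cos(a)*y,z]
c0=at(w,(300,244),.082);print(c0)
for n in["ejector","slicer","grid"]:
    for r in spotter.place_of(w,n)[:3]: print(n,round(r["score"],2),np.array(r["point"]),at(w,r["point"],0))
E
```

```text
[0.523 0.188 0.082]
ejector 0.92 [ 55.7 319.2] [ 0.608 -0.357  0.   ]
slicer 0.85 [147.7 281.4] [ 0.567 -0.126  0.   ]
slicer 0.68 [111.1 206.1] [ 0.411 -0.134  0.   ]
grid 0.61 [ 31.  215.5] [ 0.392 -0.296  0.   ]
```

View pics/w1c.png

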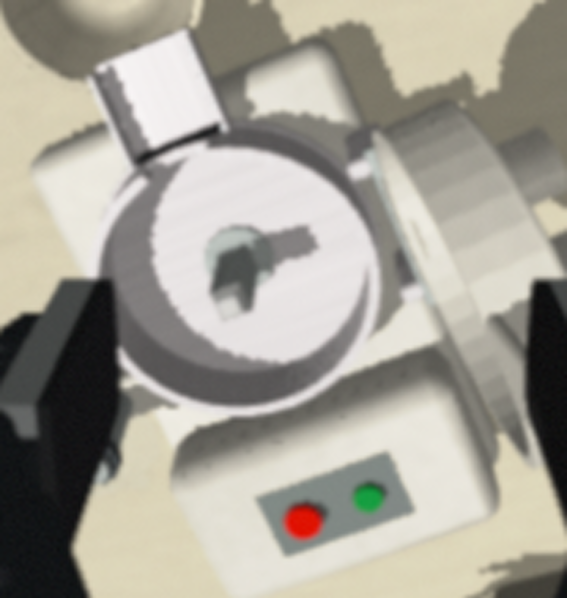

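```bash
cat > m.py <<'E'
from h import *
import pickle
np.set_printoptions(precision=4,suppress=True)
w=pickle.load(open("w1.pkl","rb"))
P=lambda u,v,z: at(w,(220+(u-1)/3.15,160+(v-1)/3.15),z)[:2]
print("tip",P(232,303,.104))
p=[P(258,497,.088),P(388,453,.088),P(414,510,.088),P(284,555,.088)]
ang=lambda d:np.degrees(np.arctan2(d[1],d[0]))
print(p,ang(p[1]-p[0])-90,ang(p[2]-p[3])-90,ang(p[3]-p[0]),ang(p[2]-p[1]))
a,b=P(140,162,.068),P(220,127,.068);print("notch",(a+b)/2,ang(b-a)-90,np.linalg.norm(b-a))
a,b=P(97,85,.062),P(188,33,.062);print("spout end",(a+b)/2,ang(b-a)-90)
a,b=P(240,597,.088),P(495,512,.088);print("block far edge",ang(b-a)-90)
E
python3 m.py
python3 - <<'E'
import sys;sys.argv=['']
from m import *
# overlay hypotheses score: bright rim ring edge
g=cv2.GaussianBlur(cv2.cvtColor(w["frame"],cv2.COLOR_RGB2GRAY),(0,0),.7).astype(float)
th=np.linspace(0,2*np.pi,180,endpoint=False)
best=[]
for cx in np.arange(.525,.556,.001):
    for cy in np.arange(.165,.20,.001):
        s=0;k=0
        m=[]
        for r in (.063,.0685,):
            uv=np.array([proj(w,(cx+r*np.cos(t),cy+r*np.sin(t),.082)) for t in th[::4]],np.float32)
            m.append(cv2.remap(g.astype(np.float32),uv[:,0].copy(),uv[:,1].copy(),1).ravel())
        best.append((np.mean(m[1]-m[0]),cx,cy))
print(sorted(best)[-4:])
E
```

```text
tip [0.5303 0.1779]
[array([0.6468, 0.1594]), array([0.6365, 0.2298]), array([0.6731, 0.2357]), array([0.6848, 0.1636])] 8.275543959012737 9.199199977943536 6.337010250029677 9.011340469591401
notch [0.4604 0.1675] 10.812266678788447 0.042781702956167865
spout end [0.4171 0.1603] 16.09112341026308
block far edge 8.6139326330876
tip [0.5303 0.1779]
[array([0.6468, 0.1594]), array([0.6365, 0.2298]), array([0.6731, 0.2357]), array([0.6848, 0.1636])] 8.275543959012737 9.199199977943536 6.337010250029677 9.011340469591401
notch [0.4604 0.1675] 10.812266678788447 0.042781702956167865
spout end [0.4171 0.1603] 16.09112341026308
block far edge 8.6139326330876
[(np.float32(46.020226), np.float64(0.533), np.float64(0.17600000000000002)), (np.float32(46.520596), np.float64(0.532), np.float64(0.17700000000000002)), (np.float32(46.885353), np.float64(0.532), np.float64(0.17500000000000002)), (np.float32(49.356987), np.float64(0.532), np.float64(0.17600000000000002))]
```

```bash
python3 -m jog '[-0.3,-0.5,0,0,0,0,60,-0.63,-1,0,0,0,0,60,-0.63,-1,0,0,0,0,60,-0.63,-1,0,0,0,0,60,-0.63,-1,0,0,0,0,60,-0.63,-1,0,0,0,0,60,-0.63,-1,0,0,0,0,60,-0.63,-1,0,0,0,0,60,-0.63,-1,0,0,0,0,60,-0.63,-1,0,0,0,0,60,-0.63,-1,0,0,0,0,60,-0.63,-1,0,0,0,0,60]' >/dev/null && python3 -m jog '[-0.63,-1,0,0,0,0,60,-0.63,-1,0,0,0,0,60,-0.63,-1,0,0,0,0,60,-0.63,-1,0,0,0,0,60,-0.63,-1,0,0,0,0,60,-0.63,-1,0,0,0,0,60,-0.63,-1,0.4,0,0,0,60,-0.63,-1,0.5,0,0,0,60,-0.63,-1,0.5,0,0,0,60,-0.63,-1,0.5,0,0,0,60,-0.63,-1,0.5,0,0,0,60,-0.63,-1,0.5,0,0,0,60]' >/dev/null && python3 -m jog '[-0.63,-1,0.5,0,0,0,60,-0.63,-1,0.5,0,0,0,60,-0.63,-1,0.5,0,0,0,60,-0.3,-0.5,0.5,0,0,0,60,0,0,0,0,0,0,60,0,0,0,0,0,0,60]'
cat > sq.py <<'E'
from h import *
np.set_printoptions(precision=4,suppress=True)
def shoot(n,crop=None,s=1):
    w=vision.grab_frame("wrist"); save(w,n,crop,s); return w
def tool(w=None):
    s=robot.sense(); o=s["orientation"]; return np.array(s["ee_pos"]),np.array(o),np.degrees(np.arctan2(o[1][1],o[0][1]))
def goto(xyz,yaw=None):
    p,o,y=tool(); d=o.T@(np.array(xyz)-p)/.02
    print("at",p,"tool y angle %.1f"%y,"rows needed xyz",d, "" if yaw is None else "rz %.2f"%(-((yaw-y+90)%180-90)/5))
E
python3 - <<'E'
from sq import *
w=shoot("e1.png",None,1.25)
print(tool())
for n,z in [("ejector",0),("grid",0),("grid_lug",0),("slicer",0),("squeeze_0",0)]:
    for r in spotter.place_of(w,n)[:3]: print(n,round(r["score"],2),np.array(r["point"]),at(w,r["point"],z))
s=vision.grab_frame("scene");save(s,"s2.png",(120,80,460,380),1.8)
import pickle;pickle.dump(w,open("e1.pkl","wb"))
E
```

```text
time: 7.3
ee_pos: [0.608, -0.3524, 0.3045]
orientation: [[-0.973, 0.231, -0.0], [0.231, 0.973, 0.0], [0.0, 0.0, -1.0]]
force: [0.2, 0.3, 1.3]
width: 0.0599
gripper_force: 0.0
(array([ 0.6083, -0.352 ,  0.3051]), array([[-0.9732,  0.2299,  0.0008],
       [ 0.2299,  0.9732,  0.0002],
       [-0.0008,  0.0004, -1.    ]]), np.float64(76.71160468117606))
ejector 0.73 [315.1 159.7] [ 0.6077 -0.362   0.    ]
grid_lug 0.35 [248.3  61.3] [ 0.4656 -0.4144  0.    ]
slicer 0.84 [483.7  89.4] [ 0.5679 -0.1257  0.    ]
squeeze_0 0.95 [247.1  65.4] [ 0.47   -0.4172  0.    ]
squeeze_0 0.76 [379.1  71.5] [ 0.5163 -0.2558  0.    ]
```

View pics/e1.png

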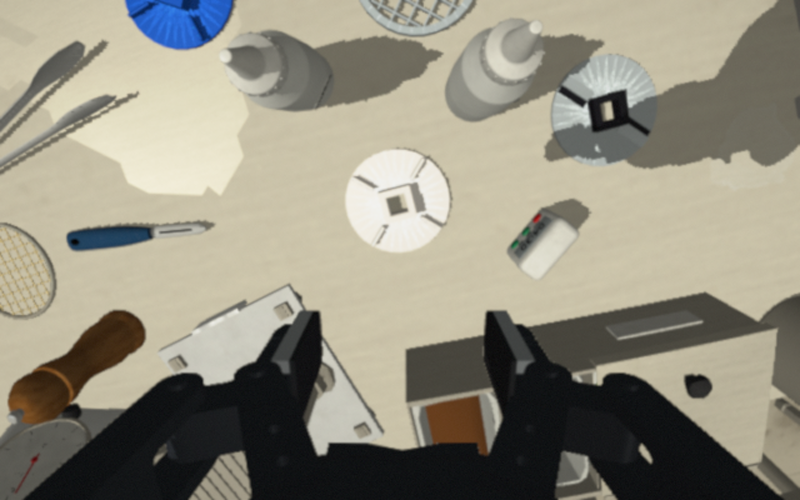

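View pics/s2.png

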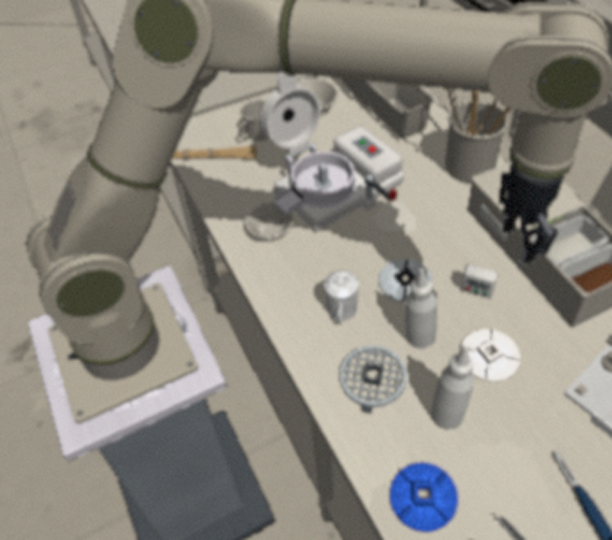

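```bash
cat >> sq.py <<'E'
def circ(w,name,near,z,R):
    for r in spotter.masks_of(w,name):
        X=at(w,r["point"],z)
        if np.hypot(*(X[:2]-near))<.04:
            c=max(cv2.findContours(r["mask"].astype(np.uint8),cv2.RETR_EXTERNAL,cv2.CHAIN_APPROX_NONE)[0],key=len)[:,0,:]
            P=np.array([at(w,u,z)[:2] for u in c]); 
            from scipy.optimize import least_squares
            f=least_squares(lambda q:np.hypot(P[:,0]-q[0],P[:,1]-q[1])-q[2],[*P.mean(0),R],loss="soft_l1",f_scale=.002)
            print("circle",name,f.x,"score",r["score"]);return f.x[:2]
def rect(w,c,z,h=.04,s=.0005):
    n=int(2*h/s);g=(np.arange(n)-n/2+.5)*s
    m=np.array([[proj(w,(c[0]+a,c[1]+b,z)) for b in g] for a in g],np.float32) # row=x, col=y
    return cv2.remap(w["frame"],m[...,0],m[...,1],cv2.INTER_LINEAR),s
def hubyaw(w,c,z,rmin=.0,rmax=.026):
    im,s=rect(w,c,z);g=cv2.GaussianBlur(cv2.cvtColor(im,cv2.COLOR_RGB2GRAY).astype(np.float32),(0,0),2.5)
    gx=np.gradient(g,axis=0);gy=np.gradient(g,axis=1);n=len(g);k=(np.arange(n)-n/2+.5)*s
    r=np.hypot(*np.meshgrid(k,k,indexing="ij"));m=(r<rmax)&(r>=rmin)
    res=np.angle(np.sum(((gx+1j*gy)**4/(np.hypot(gx,gy)**2.5+1e-3))[m]));
    # vote histogram
    a=np.degrees(np.arctan2(gy,gx))[m]%90;wt=(np.hypot(gx,gy)**2)[m];H=np.histogram(a,90,(0,90),wt)[0];H=cv2.GaussianBlur(np.tile(H,3)[None].astype(np.float32),(0,0),2)[0][90:180]
    print("yaw mod90: mean %.1f"%(np.degrees(res)/4%90),"peak",H.argmax()+.5, (H[::10]/H.max()).round(2)); return im
E
python3 - <<'E'
from sq import *
w=vision.grab_frame("wrist")
c=circ(w,"ejector",(.6077,-.360),.002,.056)
for z in(.02,.004): im=hubyaw(w,c,z)
im,_=rect(w,c,.02)
cv2.imwrite("pics/er.png",cv2.resize(im[:,:,::-1],None,fx=2.5,fy=2.5))
w2=circ(w,"slicer",(.568,-.126),.002,.056)
hubyaw(w,w2,.018)
E
```

```text
circle ejector [ 0.6104 -0.359   0.0557] score 0.93Traceback (most recent call last):
  File "<stdin>", line 4, in <module>
  File "sq.py", line 29, in hubyaw
    a=np.degrees(np.arctan2(gy,gx))[m]%90;wt=(np.hypot(gx,gy)**2)[m];H=np.histogram(a,90,(0,90),wt)[0];H=cv2.GaussianBlur(np.tile(H,3)[None].astype(np.float32),(0,0),2)[0][90:180]
                                                                       ~~~~~~~~~~~~^^^^^^^^^^^^^^^^
    if density:
       ^^^^^^^
ValueError: The truth value of an array with more than one element is ambiguous. Use a.any() or a.all()
```

```bash
sed -i 's/(0,90),wt)/(0,90),weights=wt)/' sq.py; python3 - <<'E'
from sq import *
w=vision.grab_frame("wrist")
c=circ(w,"ejector",(.6077,-.360),.002,.056)
for z in(.02,.004): im=hubyaw(w,c,z)
im,_=rect(w,c,.02)
cv2.imwrite("pics/er.png",cv2.resize(im[:,:,::-1],None,fx=2.5,fy=2.5))
w2=circ(w,"slicer",(.568,-.126),.002,.056)
hubyaw(w,w2,.018)
E
```

```text
circle ejector [ 0.6099 -0.3591  0.0555] score 0.65
yaw mod90: mean 1.6 peak 1.5 [0.94 0.08 0.04 0.03 0.03 0.03 0.03 0.04 0.06]
yaw mod90: mean 1.6 peak 1.5 [0.94 0.08 0.04 0.03 0.02 0.02 0.02 0.03 0.06]
circle slicer [ 0.5668 -0.1272  0.0564] score 0.68
yaw mod90: mean 2.1 peak 3.5 [0.86 0.28 0.06 0.04 0.03 0.04 0.04 0.06 0.14]
```

View pics/er.png

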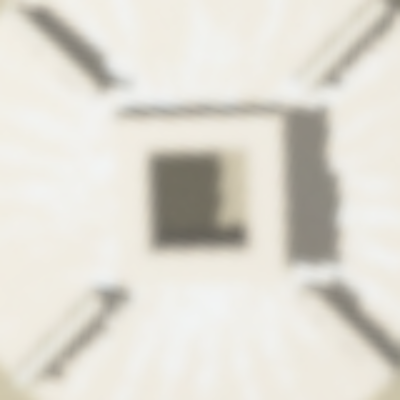

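```bash
python3 -m jog '[-0.16,-0.32,1,0,0,-0.99,60,0,0,1,0,0,-0.99,60,0,0,1,0,0,-0.98,60,0,0,1,0,0,0,60,0,0,1,0,0,0,60,0,0,1,0,0,0,60,0,0,1,0,0,0,60,0,0,1,0,0,0,60,0,0,1,0,0,0,60,0,0,1,0,0,0,60,0,0,1,0,0,0,60,0,0,1,0,0,0,60]' && python3 -m jog '[0,0,1,0,0,0,60,0,0,0.9,0,0,0,60,0,0,0.6,0,0,0,60,0,0,0.4,0,0,0,60,0,0,0,0,0,0,60,0,0,0,0,0,0,60]'
```

```text
time: 9.1
ee_pos: [0.6098, -0.3597, 0.0634]
orientation: [[-1.0, -0.026, -0.0], [-0.026, 1.0, 0.0], [0.0, 0.0, -1.0]]
force: [0.5, 0.3, -0.3]
width: 0.0599
gripper_force: 0.0
time: 9.7
ee_pos: [0.6102, -0.3601, 0.0069]
orientation: [[-1.0, -0.025, 0.001], [-0.025, 1.0, -0.0], [-0.001, -0.0, -1.0]]
force: [0.7, -0.7, 0.2]
width: 0.06
gripper_force: 0.0
```

```bash
python3 -m jog '[0,0,0,0,0,0,30,0,0,0,0,0,0,30,0,0,0,0,0,0,30,0,0,0,0,0,0,30]' 50 && python3 -m jog '[0,0,-0.3,0,0,0,30,0,0,-0.7,0,0,0,30,0,0,-1,0,0,0,30,0,0,-1,0,0,0,30,0,0,-1,0,0,0,30,0,0,-1,0,0,0,30,0,0,-1,0,0,0,30,0,0,-1,0,0,0,30,0,0,-1,0,0,0,30,0,0.4,-1,0,0,0,30,0.1,0.8,-1,0,0,0,30,0.12,1,-1,0,0,0,30]'
```

```text
time: 10.1
ee_pos: [0.6104, -0.3602, 0.0074]
orientation: [[-1.0, -0.026, 0.002], [-0.026, 1.0, -0.001], [-0.002, -0.001, -1.0]]
force: [0.1, -0.2, 5.6]
width: 0.0325
gripper_force: 50.8
time: 11.3
ee_pos: [0.6038, -0.3156, 0.2278]
orientation: [[-1.0, -0.024, 0.0], [-0.024, 1.0, -0.0], [-0.0, -0.0, -1.0]]
force: [0.7, 0.1, -1.1]
width: 0.0326
gripper_force: 50.1
```

```bash
python3 -m jog '[0,0.3,-1,0,0,0,30,0,0.3,-1,0,0,0,30,0,0.7,-1,0,0,0,30,0.12,1,-0.5,0,0,0,30,0.12,1,0,0,0,0,30,0.12,1,0,0,0,0,30,0.12,1,0,0,0,0,30,0.12,1,0,0,0,0,30,0.12,1,0,0,0,0,30,0.12,1,0,0,0,0,30,0.12,1,0,0,0,0,30,0.12,1,0,0,0,0,30]' >/dev/null && python3 -m jog '[0.12,1,0,0,0,0,30,0.12,1,0,0,0,0,30,0.12,1,0,0,0,0,30,0.12,1,0,0,0,0,30,0.12,1,0,0,0,0,30,0.12,1,0,0,0,0,30,0.12,1,0,0,0,0,30,0.12,1,0,0,0,0,30,0.12,1,0,0,0,0,30,0.12,0.9,0,0,0,0,30,0.12,0.6,0,0,0,-0.7,30,0.12,0.4,0,0,0,-0.74,30]' && python3 -m jog '[0,0,0,0,0,0,30,0,0,0,0,0,0,30]'
python3 - <<'E'
from sq import *
goto((.5315,.1765,.19),98.7)
w=shoot("c1.png",None,1.25)
import pickle;pickle.dump(w,open("c1.pkl","wb"))
E
```

```text
time: 13.7
ee_pos: [0.5419, 0.1078, 0.297]
orientation: [[-0.988, -0.154, 0.0], [-0.154, 0.988, 0.001], [-0.0, 0.001, -1.0]]
force: [0.1, -0.6, -0.4]
width: 0.0325
gripper_force: 50.1
time: 13.9
ee_pos: [0.5425, 0.1062, 0.2968]
orientation: [[-0.989, -0.149, 0.0], [-0.149, 0.989, 0.0], [-0.0, 0.0, -1.0]]
force: [0.0, -0.6, -0.8]
width: 0.0326
gripper_force: 50.1
at [0.5425 0.1062 0.2968] tool y angle 98.5 rows needed xyz [0.0219 3.5581 5.3415] rz -0.03
```

View pics/c1.png

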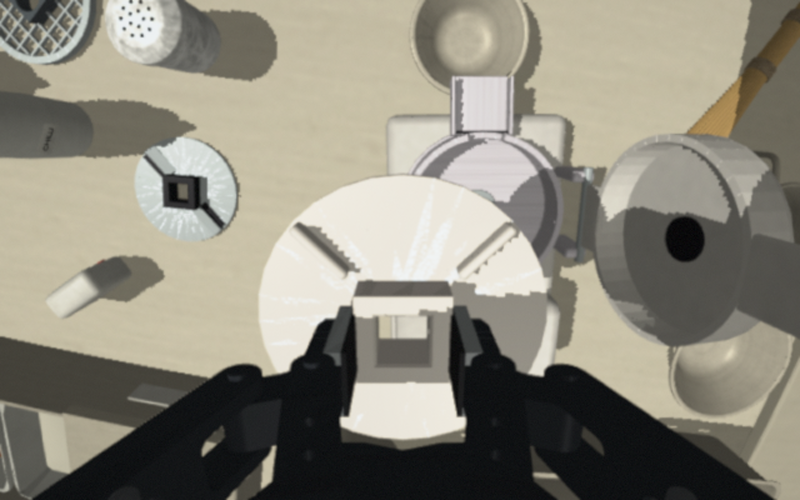

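```bash
python3 - <<'E'
from sq import *
import pickle
w=pickle.load(open("c1.pkl","rb"));a=np.radians(8.7)
ex=np.array([np.cos(a),np.sin(a)]);ey=np.array([-ex[1],ex[0]]);c=np.array([.5315,.1765])
def q(u,v,z): d=at(w,(u/1.25,v/1.25),z)[:2]-c; return np.array([d@ex,d@ey])*1e3
for n,u,v,z in [("spL1",451,77,.062),("spL2",451,130,.075),("spR1",513,77,.062),("spR2",513,132,.075),("rimL",412,175,.082),("rimR",562,195,.082),("rim back",487,133,.082),("hinge bar top",583,175,.086),("hinge bar bot",583,255,.086),("baseL",388,117,.04),("baseR",564,117,.04)]: print(n,q(u,v,z))
# rim fit
g=cv2.cvtColor(w["frame"],cv2.COLOR_RGB2GRAY)
E
```

```text
spL1 [-114.7689  -29.6887]
spL2 [-70.8178 -30.1486]
spR1 [-115.0977   23.5265]
spR2 [-69.3206  22.8368]
rimL [-33.7226 -63.3086]
rimR [-16.4716  67.6629]
rim back [-68.4508  -0.7932]
hinge bar top [-34.3203  82.7384]
hinge bar bot [37.1549 91.027 ]
baseL [-82.5682 -84.5234]
baseR [-83.093   79.1232]
```

```bash
python3 -m jog '[0,0.8,0,0,0,0,30,0,1,0.6,0,0,0,30,0,1,1,0,0,0,30,0.02,0.73,1,0,0,0.02,30,0,0,1,0,0,0,30,0,0,1,0,0,0,30,0,0,1,0,0,0,30,0,0,1,0,0,0,30,0,0,1,0,0,0,30,0,0,0.6,0,0,0,30,0,0,0.3,0,0,0,30,0,0,0.1,0,0,0,30]' && python3 -m jog '[0,0,0.35,0,0,0,30,0,0,0.35,0,0,0,30,0,0,0.35,0,0,0,30,0,0,0.35,0,0,0,30,0,0,0.35,0,0,0,30]'
```

```text
time: 15.15
ee_pos: [0.5316, 0.1764, 0.1241]
orientation: [[-0.989, -0.149, -0.0], [-0.149, 0.989, -0.0], [0.0, -0.0, -1.0]]
force: [-0.2, -0.1, -0.4]
width: 0.0328
gripper_force: 50.1
time: 15.65
ee_pos: [0.5317, 0.1763, 0.0888]
orientation: [[-0.989, -0.149, 0.0], [-0.149, 0.989, 0.0], [-0.0, 0.0, -1.0]]
force: [0.1, -0.0, -0.5]
width: 0.0328
gripper_force: 50.1
```

```bash
python3 -m jog '[0,0,0.35,0,0,0,30,0,0,0.35,0,0,0,30,0,0,0.35,0,0,0,30,0,0,0.3,0,0,0,30,0,0,0.15,0,0,0,30,0,0,0.08,0,0,0,30]'
```

```text
time: 16.25
ee_pos: [0.5317, 0.1762, 0.0575]
orientation: [[-0.989, -0.149, 0.0], [-0.149, 0.989, 0.0], [-0.0, 0.0, -1.0]]
force: [0.8, -0.2, -0.3]
width: 0.033
gripper_force: 50.2
```

```bash
python3 -m jog '[0,0,0,0,0,0,55,0,0,0,0,0,0,55,0,0,0,0,0,0,55,0,0,-0.4,0,0,0,55,0,0,-0.9,0,0,0,55,0,0,-1,0,0,0,55,0,0,-1,0,0,0,55,0,0,-1,0,0,0,55,0,0,-1,0,0,0,55,0,0,-1,0,0,0,55,0,0,-1,0,0,0,55,0,0,-1,0,0,0,55]' 
python3 - <<'E'
from sq import *
w=vision.grab_frame("wrist")
c=circ(w,"ejector",(.5317,.176),.054,.056); hubyaw(w,(.5317,.176),.07)
for r in spotter.place_of(w,"ejector")[:3]: print(r["score"],at(w,r["point"],.05))
E
```

```text
time: 17.45
ee_pos: [0.5315, 0.1761, 0.2253]
orientation: [[-0.989, -0.149, 0.0], [-0.149, 0.989, 0.0], [-0.001, 0.0, -1.0]]
force: [0.5, -1.2, -0.7]
width: 0.0549
gripper_force: 0.0
circle ejector [0.5313 0.1759 0.0554] score 0.8
yaw mod90: mean 7.1 peak 8.5 [0.14 0.73 0.07 0.04 0.04 0.05 0.04 0.05 0.09]
0.89 [0.5292 0.1767 0.05  ]
```

```bash
python3 -m jog '[0,-0.2,-1,0,0,0,60,0.2,-0.6,-1,0,0,0,60,0.48,-1,-1,0,0,0,60,0.48,-1,-1,0,0,0,60,0.48,-1,-1,0,0,0,60,0.48,-1,0,0,0,0,60,0.48,-1,0,0,0,0,60,0.48,-1,0,0,0,0,60,0.48,-1,0,0,0,0,60,0.48,-1,0,0,0,0,60,0.48,-1,0,0,0,0,60,0.48,-1,0,0,0,0,60]' >/dev/null && python3 -m jog '[0.48,-1,0,0,0,0,60,0.48,-1,0,0,0,0,60,0.48,-1,0,0,0,0,60,0.48,-1,0,0,0,0,60,0.48,-1,0,0,0,0,60,0.48,-1,0,0,0,0,60,0.48,-1,0,0,0,0,60,0.48,-1,0,0,0,0,60,0.48,-1,0,0,0,0,60,0.48,-1,0,0,0,0,60,0.3,-0.6,0,0,0,0,60,0,0,0,0,0,0,60]'
python3 - <<'E'
from sq import *
w=vision.grab_frame("wrist")
for r in spotter.place_of(w,"grid")[:2]+spotter.place_of(w,"grid_lug")[:2]: print(r["score"],r["point"],at(w,r["point"],.0))
c=circ(w,"grid",(.389,-.288),.005,.062)
if c is not None:
    hubyaw(w,c,.018,0,.025)
    im,_=rect(w,c,.018,.085); cv2.imwrite("pics/gr.png",cv2.resize(im[:,:,::-1],None,fx=1.7,fy=1.7))
goto((.389,-.288,.006),-36.6)
E
```

```text
time: 20.0
ee_pos: [0.394, -0.2791, 0.3232]
orientation: [[-0.989, -0.145, -0.001], [-0.145, 0.989, 0.0], [0.001, 0.0, -1.0]]
force: [-0.3, 0.9, 0.1]
width: 0.0605
gripper_force: 0.0
0.89 [313.3, 152.2] [ 0.3899 -0.2923  0.    ]
0.19 [331.0, 329.7] [ 0.6787 -0.2228  0.    ]
0.92 [282.1, 119.1] [ 0.3509 -0.3409  0.    ]
at [ 0.3958 -0.2762  0.3234] tool y angle 98.6 rows needed xyz [ 0.4189 -0.5407 15.8696] rz -8.95
```

```bash
python3 - <<'E'
from sq import *
w=vision.grab_frame("wrist")
c=circ(w,"grid",(.389,-.288),.005,.062)
if c is None: c=np.array([.3905,-.2895])
hubyaw(w,c,.018,0,.025)
im,_=rect(w,c,.018,.085); cv2.imwrite("pics/gr.png",cv2.resize(im[:,:,::-1],None,fx=1.7,fy=1.7))
print(tool()[0])
E
```

```text
circle grid [ 0.3928 -0.2893  0.0617] score 0.84
yaw mod90: mean 49.5 peak 49.5 [0.28 0.31 0.32 0.4  0.62 0.97 0.55 0.33 0.44]
[ 0.3958 -0.2763  0.3235]
```

View pics/gr.png

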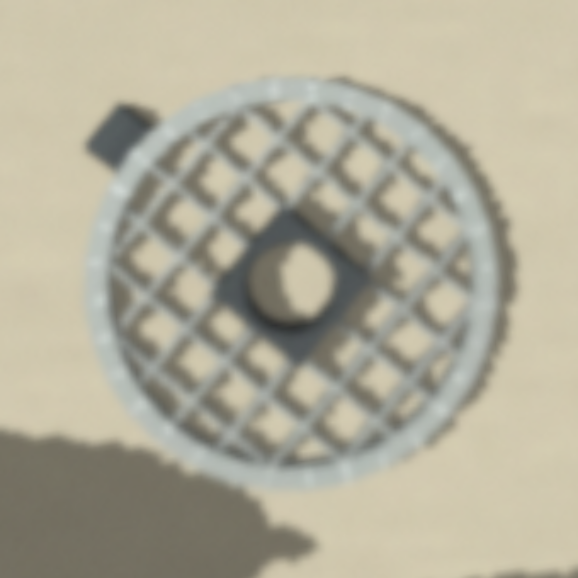

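```bash
python3 -m jog '[0.31,-0.58,0.25,0,0,1,44,0,0,0.25,0,0,1,44,0,0,0.25,0,0,1,44,0,0,0.25,0,0,1,44,0,0,0.25,0,0,1,44,0,0,0.25,0,0,1,44,0,0,0.25,0,0,1,44,0,0,0.25,0,0,1,44,0,0,0.25,0,0,1,44,0,0,0.25,0,0,1,44,0,0,0.25,0,0,1,44,0,0,0.25,0,0,1,44]' >/dev/null && python3 -m jog '[0,0,0.7,0,0,1,44,0,0,0.7,0,0,1,44,0,0,0.7,0,0,1,44,0,0,0.7,0,0,1,44,0,0,0.7,0,0,1,44,0,0,0.7,0,0,1,44,0,0,0.7,0,0,1,44,0,0,0.7,0,0,1,44,0,0,0.7,0,0,1,44,0,0,0.7,0,0,1,44,0,0,0.7,0,0,1,44,0,0,0.7,0,0,1,44]' >/dev/null && python3 -m jog '[0,0,0.7,0,0,1,44,0,0,0.7,0,0,1,44,0,0,0.6,0,0,1,44,0,0,0.5,0,0,0.78,44,0,0,0.5,0,0,0,44,0,0,0,0,0,0,44,0,0,0,0,0,0,44]'; python3 -c "
from sq import *
goto((.3913,-.2886,.012),-40.3);print(robot.sense()['q'])"
```

```text
time: 23.4
ee_pos: [0.3912, -0.2894, 0.0357]
orientation: [[0.646, 0.763, -0.0], [0.763, -0.646, 0.0], [-0.0, -0.0, -1.0]]
force: [-0.0, -0.7, 0.2]
width: 0.0442
gripper_force: 0.0
at [ 0.3912 -0.2894  0.0357] tool y angle -40.2 rows needed xyz [ 0.0312 -0.0223  1.187 ] rz 0.01
[-0.3267  0.391   1.0068  2.0618 -0.4209  0.9079  0.2108]
```

```bash
python3 -m jog '[0.03,0,0.6,0,0,0,42,0,0,0.4,0,0,0,42,0,0,0.2,0,0,0,42,0,0,0,0,0,0,42]'; python3 -m jog '[0,0,0.1,0,0,0,40,0,0,0,0,0,0,40]'
```

```text
time: 23.8
ee_pos: [0.3911, -0.2888, 0.011]
orientation: [[0.647, 0.762, -0.001], [0.762, -0.647, 0.0], [-0.0, -0.001, -1.0]]
force: [1.0, 0.1, 0.1]
width: 0.0419
gripper_force: 0.0
time: 24.0
ee_pos: [0.3916, -0.289, 0.0096]
orientation: [[0.647, 0.762, 0.0], [0.762, -0.647, 0.0], [0.0, 0.0, -1.0]]
force: [1.0, -0.1, -0.2]
width: 0.04
gripper_force: 0.0
```

```bash
python3 -m jog '[0,0,0,0,0,0,30,0,0,0,0,0,0,30,0,0,0,0,0,0,30]' 70 && python3 -m jog '[0,0,-0.3,0,0,0,30,0,0,-0.7,0,0,0,30,0,0,-1,0,0,1,30,0,0,-1,0,0,1,30,0,0,-1,0,0,1,30,0,0,-1,0,0,1,30,0,0,-1,0,0,1,30,0,0,-1,0,0,1,30,0,0,-1,0,0,1,30,0,0,-1,0,0,1,30,0,0,-1,0,0,0.24,30,0,0,-1,0,0,0,30]' && python3 -m jog '[0,0,-1,0,0,0,30,0,0,-1,0,0,0,30,0.2,-0.4,-1,0,0,0,30,0.47,-1,-0.7,0,0,0,30,0.47,-1,0,0,0,0,30,0.47,-1,0,0,0,0,30,0.47,-1,0,0,0,0,30,0.47,-1,0,0,0,0,30,0.47,-1,0,0,0,0,30,0.47,-1,0,0,0,0,30,0.47,-1,0,0,0,0,30,0.47,-1,0,0,0,0,30]'
```

```text
time: 24.3
ee_pos: [0.3917, -0.2891, 0.0102]
orientation: [[0.647, 0.762, 0.0], [0.762, -0.647, 0.0], [0.001, 0.0, -1.0]]
force: [-3.3, 1.6, 6.5]
width: 0.0317
gripper_force: 69.1
time: 25.5
ee_pos: [0.3909, -0.2896, 0.2307]
orientation: [[0.989, 0.145, 0.0], [0.145, -0.989, 0.001], [0.0, -0.001, -1.0]]
force: [0.9, 1.0, -1.6]
width: 0.0314
gripper_force: 70.1
time: 26.7
ee_pos: [0.4513, -0.0901, 0.3042]
orientation: [[0.989, 0.145, 0.0], [0.145, -0.989, 0.0], [0.0, -0.0, -1.0]]
force: [0.2, -0.1, -2.2]
width: 0.0317
gripper_force: 70.1
```

```bash
python3 -m jog '[0.47,-1,0,0,0,0,30,0.47,-1,0,0,0,0,30,0.47,-1,0,0,0,0,30,0.47,-1,0,0,0,0,30,0.47,-1,0,0,0,0,30,0.47,-1,0,0,0,0,30,0.47,-1,0,0,0,0,30,0.47,-1,0,0,0,0,30,0.47,-1,0,0,0,0,30,0.4,-0.8,0,0,0,0,30,0.2,-0.5,0,0,0,0,30,0,0,0,0,0,0,30]' && python3 -c "
from sq import *
goto((.5314,.176,.125),-81.5);print(robot.sense()['q'])
w=shoot('g2.png',None,1.25)"
```

```text
time: 27.9
ee_pos: [0.5169, 0.1295, 0.3033]
orientation: [[0.989, 0.149, -0.001], [0.149, -0.989, -0.001], [-0.001, 0.001, -1.0]]
force: [0.4, 0.2, -1.7]
width: 0.0316
gripper_force: 70.0
at [0.5169 0.1295 0.3033] tool y angle -81.4 rows needed xyz [ 1.0712 -2.1977  8.9132] rz 0.01
[-0.9603  0.094   0.6831  1.6204 -0.0591  1.4492 -1.6934]
```

View pics/g2.png

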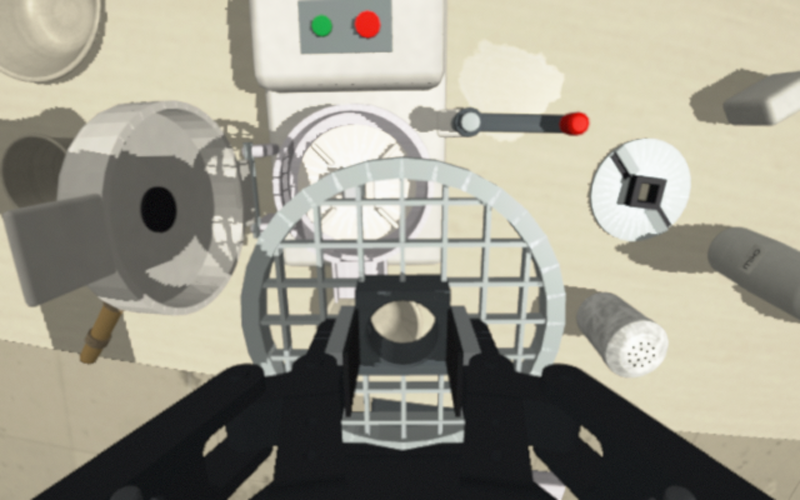

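```bash
python3 -m jog '[0.5,-0.9,0,0,0,0,30,0.4,-0.9,0.6,0,0,0,30,0.18,-0.4,1,0,0,0,30,0,0,1,0,0,0,30,0,0,1,0,0,0,30,0,0,1,0,0,0,30,0,0,1,0,0,0,30,0,0,1,0,0,0,30,0,0,1,0,0,0,30,0,0,0.8,0,0,0,30,0,0,0.4,0,0,0,30,0,0,0.1,0,0,0,30]' && python3 -m jog '[0,0,0.3,0,0,0,30,0,0,0.3,0,0,0,30,0,0,0.3,0,0,0,30,0,0,0.3,0,0,0,30]' && python3 -m jog '[0,0,0.3,0,0,0,30,0,0,0.2,0,0,0,30,0,0,0.2,0,0,0,30,0,0,0.15,0,0,0,30]'
```

```text
time: 29.15
ee_pos: [0.5315, 0.1737, 0.1253]
orientation: [[0.989, 0.146, -0.001], [0.146, -0.989, -0.001], [-0.001, 0.0, -1.0]]
force: [-0.1, -0.3, -0.7]
width: 0.0316
gripper_force: 70.0
time: 29.55
ee_pos: [0.5317, 0.1747, 0.1014]
orientation: [[0.989, 0.147, 0.0], [0.147, -0.989, 0.0], [0.0, -0.0, -1.0]]
force: [-0.6, -0.1, -1.8]
width: 0.0312
gripper_force: 70.0
time: 29.95
ee_pos: [0.5316, 0.1747, 0.0843]
orientation: [[0.989, 0.147, -0.0], [0.147, -0.989, -0.0], [-0.0, -0.0, -1.0]]
force: [-0.4, 0.1, -1.8]
width: 0.0316
gripper_force: 70.0
```

```bash
python3 -m jog '[0,-0.06,0.12,0,0,0,30,0,0,0.1,0,0,0,30,0,0,0.06,0,0,0,30,0,0,0,0,0,0,30]'
```

```text
time: 30.35
ee_pos: [0.5316, 0.1761, 0.0802]
orientation: [[0.989, 0.147, 0.0], [0.147, -0.989, 0.001], [0.0, -0.001, -1.0]]
force: [-5.5, -0.9, 11.0]
width: 0.0316
gripper_force: 71.4
```

```bash
python3 -m jog '[0,0,0,0,0,0,52,0,0,0,0,0,0,52,0,0,0,0,0,0,52,0,0,-0.4,0,0,0,52,0,0,-0.9,0,0,0,52,0,0,-1,0,0,0,52,0,0,-1,0,0,0,52,0,0,-1,0,0,0,52,0,0,-1,0,0,0,52,0,0,-1,0,0,0,52,0,0,-1,0,0,0,52,0,0,-1,0,0,0,52]' 
python3 - <<'E'
from sq import *
w=vision.grab_frame("wrist")
c=circ(w,"grid",(.5315,.176),.078,.062)
for n,z in (("grid",.07),("grid_lug",.07)):
  for r in spotter.place_of(w,n)[:2]: print(n,r["score"],at(w,r["point"],z))
im,_=rect(w,(.5315,.176),.08,.09); cv2.imwrite("pics/g3.png",cv2.resize(im[:,:,::-1],None,fx=1.5,fy=1.5))
E
```

```text
time: 31.55
ee_pos: [0.5315, 0.1757, 0.2465]
orientation: [[0.989, 0.147, 0.0], [0.147, -0.989, 0.0], [0.0, -0.0, -1.0]]
force: [1.1, 0.5, -0.0]
width: 0.0521
gripper_force: 0.0
circle grid [0.5326 0.1759 0.0615] score 0.67
grid 0.85 [0.532  0.1793 0.07  ]
grid_lug 0.63 [0.4591 0.1648 0.07  ]
```

```bash
python3 -m jog '[0,0.2,-1,0,0,0,60,-0.03,0.6,-1,0,0,0,60,-0.03,1,-1,0,0,0,60,-0.03,1,0,0,0,0,60,-0.03,1,0,0,0,0,60,-0.03,1,0,0,0,0,60,-0.03,1,0,0,0,0,60,-0.03,1,0,0,0,0,60,-0.03,1,0,0,0,0,60,-0.03,1,0,0,0,0,60,-0.03,1,0,0,0,0,60,-0.03,1,0,0,0,0,60]' >/dev/null && python3 -m jog '[-0.03,1,0,0,0,0,60,-0.03,1,0,0,0,0,60,-0.03,1,0,0,0,0,60,-0.03,0.9,0,0,0,0,60,0,0.5,0,0,0,0,60,0,0,0,0,0,0,60]'
python3 - <<'E'
from sq import *
w=vision.grab_frame("wrist")
for r in spotter.place_of(w,"slicer")[:2]: print(r["score"],r["point"],at(w,r["point"],.0))
c=circ(w,"slicer",(.567,-.127),.002,.056)
if c is None: c=np.array([.5668,-.1268])
hubyaw(w,c,.018)
im,_=rect(w,c,.018); cv2.imwrite("pics/sr.png",cv2.resize(im[:,:,::-1],None,fx=2.5,fy=2.5))
g=cv2.cvtColor(im,cv2.COLOR_RGB2GRAY); m=(cv2.GaussianBlur(g,(0,0),1)<60).astype(np.uint8)
n,l,st,ce=cv2.connectedComponentsWithStats(cv2.morphologyEx(m,cv2.MORPH_OPEN,np.ones((13,13))))
print(st,ce); 
goto((*c,.01),3.5)
E
```

```text
time: 33.55
ee_pos: [0.5669, -0.1275, 0.3044]
orientation: [[0.989, 0.145, -0.001], [0.145, -0.989, -0.001], [-0.001, 0.0, -1.0]]
force: [-1.0, -0.0, -0.3]
width: 0.0601
gripper_force: 0.0
0.79 [322.8, 160.4] [ 0.5653 -0.1293  0.    ]
circle slicer [ 0.5666 -0.1269  0.0553] score 0.85
yaw mod90: mean 1.5 peak 2.5 [0.86 0.18 0.05 0.03 0.02 0.04 0.05 0.06 0.11]
[[    0     0   160   160 24266]
 [   50    50    62    20  1010]
 [   52   100    23    15   324]] [[ 79.7363  80.0057]
 [ 79.2089  58.4307]
 [ 62.713  107.3025]]
at [ 0.5674 -0.125   0.3047] tool y angle -81.5 rows needed xyz [-0.0457  0.0964 14.7365] rz -16.99
```

```bash
python3 -m jog '[-0.05,0.1,1,0,0,0.62,60,0,0,1,0,0,0.62,60,0,0,1,0,0,0,60,0,0,1,0,0,0,60,0,0,1,0,0,0,60,0,0,1,0,0,0,60,0,0,1,0,0,0,60,0,0,1,0,0,0,60,0,0,1,0,0,0,55,0,0,1,0,0,0,50,0,0,1,0,0,0,50,0,0,1,0,0,0,50]' && python3 -m jog '[0,0,1,0,0,0,50,0,0,0.9,0,0,0,50,0,0,0.6,0,0,0,50,0,0,0.3,0,0,0,50,0,0,0,0,0,0,50,0,0,0,0,0,0,50]'; python3 -c "
from sq import *
goto((.5666,-.127,.007),-87.7)"
```

```text
time: 34.9
ee_pos: [0.5668, -0.1267, 0.0642]
orientation: [[0.999, 0.041, -0.0], [0.041, -0.999, 0.001], [0.0, -0.001, -1.0]]
force: [0.7, -0.0, 0.3]
width: 0.05
gripper_force: 0.0
time: 35.5
ee_pos: [0.5671, -0.1282, 0.0097]
orientation: [[0.999, 0.04, 0.001], [0.04, -0.999, 0.0], [0.001, 0.0, -1.0]]
force: [-0.5, 0.3, 0.6]
width: 0.0499
gripper_force: 0.0
at [ 0.5671 -0.1282  0.0097] tool y angle -87.7 rows needed xyz [-0.0226 -0.0618  0.1359] rz -0.01
```

```bash
python3 -m jog '[0,-0.03,0.1,0,0,0,50,0,0,0,0,0,0,30,0,0,0,0,0,0,30,0,0,0,0,0,0,30,0,0,0,0,0,0,30]' 50 && python3 -m jog '[0,0,-0.4,0,0,0,30,0,0,-0.8,0,0,0,30,0,0,-1,0,0,0,30,0,0,-1,0,0,-0.62,30,0,0,-1,0,0,-0.62,30,0,0,-1,0,0,0,30,0,0,-1,0,0,0,30,0,0,-1,0,0,0,30,0,-0.3,-1,0,0,0,30,0.03,-0.7,-1,0,0,0,30,0.03,-1,-0.6,0,0,0,30,0.03,-1,0,0,0,0,30]' && python3 -m jog '[0.03,-1,0,0,0,0,30,0.03,-1,0,0,0,0,30,0.03,-1,0,0,0,0,30,0.03,-1,0,0,0,0,30,0.03,-1,0,0,0,0,30,0.03,-1,0,0,0,0,30,0.03,-1,0,0,0,0,30,0.03,-1,0,0,0,0,30,0.03,-0.9,0,0,0,0,30,0.03,-0.8,0,0,0,0,30,0,-0.5,0,0,0,0,30,0,0,0,0,0,0,30]' && python3 -c "
from sq import *
goto((.5316,.1761,.13),-81.5)"
```

```text
time: 36.0
ee_pos: [0.567, -0.1276, 0.0077]
orientation: [[0.999, 0.04, 0.001], [0.04, -0.999, 0.0], [0.001, -0.0, -1.0]]
force: [-1.7, 0.3, 5.1]
width: 0.0327
gripper_force: 50.4
time: 37.2
ee_pos: [0.5601, -0.0683, 0.206]
orientation: [[0.989, 0.146, 0.003], [0.146, -0.989, 0.0], [0.004, 0.0, -1.0]]
force: [-0.6, -0.3, -1.4]
width: 0.0323
gripper_force: 49.9
time: 38.4
ee_pos: [0.5352, 0.1359, 0.2033]
orientation: [[0.989, 0.149, 0.0], [0.149, -0.989, 0.0], [0.0, -0.0, -1.0]]
force: [0.2, -0.7, -0.4]
width: 0.0323
gripper_force: 49.9
at [0.5352 0.1359 0.2033] tool y angle -81.4 rows needed xyz [ 0.1212 -2.0132  3.6666] rz 0.01
```

```bash
python3 -m jog '[0.06,-0.8,0,0,0,0,30,0.06,-0.8,0.5,0,0,0,30,0,-0.41,1,0,0,0,30,0,0,1,0,0,0,30,0,0,0.8,0,0,0,30,0,0,0.4,0,0,0,30,0,0,0,0,0,0,30]' && python3 -m jog '[0,0,0.3,0,0,0,30,0,0,0.3,0,0,0,30,0,0,0.3,0,0,0,30,0,0,0.25,0,0,0,30,0,0,0.15,0,0,0,30]'
```

```text
time: 39.1
ee_pos: [0.5312, 0.175, 0.1277]
orientation: [[0.989, 0.147, -0.002], [0.147, -0.989, -0.001], [-0.002, 0.001, -1.0]]
force: [-0.4, -0.1, -1.4]
width: 0.0325
gripper_force: 49.9
time: 39.6
ee_pos: [0.5321, 0.1749, 0.1028]
orientation: [[0.989, 0.147, 0.0], [0.147, -0.989, 0.0], [0.0, -0.0, -1.0]]
force: [1.2, 1.4, -2.7]
width: 0.0325
gripper_force: 50.0
```

```bash
python3 -m jog '[0,-0.05,0.2,0,0,0,30,0,0,0.15,0,0,0,30,0,0,0.05,0,0,0,30,0,0,0,0,0,0,30]'
```

```text
time: 40.0
ee_pos: [0.532, 0.1758, 0.0957]
orientation: [[0.989, 0.147, 0.0], [0.147, -0.989, 0.001], [0.0, -0.001, -1.0]]
force: [-0.6, -0.4, 5.7]
width: 0.0325
gripper_force: 50.6
```

```bash
python3 -m jog '[0,0,0,0,0,0,50,0,0,0,0,0,0,50,0,0,0,0,0,0,50,0,0,-0.4,0,0,0,50,0,0,-0.9,0,0,0,50,0,0,-1,0,0,0,50,0,0,-1,0,0,0,50,0,0,-1,0,0,0,30,0,0,-1,0,0,0,0,0,0,-1,0,0,0,0,0,0,-1,0,0,0,0,0,0,-1,0,0,0,0]' 20
python3 - <<'E'
from sq import *
import pickle
w=vision.grab_frame("wrist");s=vision.grab_frame("scene")
w1=pickle.load(open("w1.pkl","rb"))
a=np.radians(8.5);M=np.array([[np.cos(a),np.sin(a)],[-np.sin(a),np.cos(a)]])
c=circ(w,"slicer",(.5316,.176),.092,.056)
for r in spotter.place_of(w,"slicer")[:1]: print(r["score"],at(w,r["point"],.088))
L=[(w1,(395.4,282.5))]
for p in (w,s):
    r=spotter.place_of(p,"lid_lip"); print([(q["score"],q["point"]) for q in r[:2]])
    if r and r[0]["score"]>.4: L.append((p,r[0]["point"]))
for sub in (L,L[:2],[L[0],L[-1]]):
    X,e=tri(sub); d=M@(X[:2]-[.5316,.1761]); print("lip cutter",d,X[2],e,"phi",np.arctan2(X[2]-.086,88e-3-d[1]))
E
```

```text
time: 41.2
ee_pos: [0.5317, 0.1755, 0.2625]
orientation: [[0.989, 0.147, 0.0], [0.147, -0.989, 0.0], [0.0, -0.0, -1.0]]
force: [0.2, 0.1, -0.7]
width: -0.0
gripper_force: 0.0
circle slicer [0.5321 0.1756 0.0553] score 0.84
0.57 [0.5298 0.1736 0.088 ]
[(0.75, [60.6, 263.6])]
[(0.86, [282.5, 125.1])]
lip cutter [0.0039 0.1216] 0.2610894088245107 [np.float64(0.0066496518833299555), np.float64(0.0070560756175492585), np.float64(0.010705163528700871)] phi 1.7604090068505445
lip cutter [-0.0021  0.1261] 0.26243623737843746 [np.float64(0.002445150166002987), np.float64(0.0024451501660028192)] phi 1.7837283630317897
lip cutter [0.012  0.1241] 0.24901214443168665 [np.float64(0.006366341337309241), np.float64(0.006366341337309143)] phi 1.7885625219096142
```

```bash
python3 -m jog '[0,0,-1,0,0,0,0,0,0,-1,0,0,0,0,0,-0.5,-1,0,0,0,0,0,-1,-0.3,0,0,0,0,0,-1,0,0,0,0,0,0,-1,0,0,0,0,0,0,-1,0,0,0,0,0,0,-1,0,0,0,0,0,0,-1,0,0,0,0,0,0,-1,0,0,0,0,0,0,-1,0,0,0,0,0,0,-0.8,0,0,0,0,0]' && python3 -m jog '[0,-0.3,0.5,0,0,0,0,0,0,1,0,0,0,0,0,0,1,0,0,0,0,0,0,0.4,0,0,0,0,0,0,0,0,0,0,0]'; python3 -c "
from sq import *
a=np.radians(8.5);p=tool()[0];d=p[:2]-[.5316,.1761];print(d@[np.cos(a),np.sin(a)],d@[-np.sin(a),np.cos(a)],p[2])"
```

```text
time: 42.7
ee_pos: [0.5039, 0.3618, 0.3269]
orientation: [[0.989, 0.148, -0.0], [0.148, -0.989, 0.0], [-0.0, -0.0, -1.0]]
force: [-0.4, 0.2, -0.2]
width: -0.0001
gripper_force: 0.0
time: 43.2
ee_pos: [0.5032, 0.3649, 0.2679]
orientation: [[0.989, 0.146, -0.002], [0.146, -0.989, -0.002], [-0.002, 0.001, -1.0]]
force: [0.9, -0.2, -0.1]
width: 0.0002
gripper_force: 0.0
-0.00016017706475831076 0.19093189201916336 0.26787829076136926
```

```bash
python3 -m jog '[0,0.9,0,0,0,0,0,0,0.9,0,0,0,0,0,0,0.8,0,0,0,0,0,0,0.8,-0.15,0,0,0,0,0,0.8,-0.15,0,0,0,0,0,0.82,0.06,0,0,0,0,0,0.82,0.06,0,0,0,0,0,0.82,0.06,0,0,0,0]'; python3 -c "
from sq import *
a=np.radians(8.5);p=tool()[0];d=p[:2]-[.5316,.1761];print(d@[np.cos(a),np.sin(a)],d@[-np.sin(a),np.cos(a)],p[2])"
```

```text
time: 44.0
ee_pos: [0.5232, 0.2325, 0.2713]
orientation: [[0.989, 0.147, -0.0], [0.147, -0.989, 0.0], [-0.0, -0.0, -1.0]]
force: [-0.3, 2.6, -0.5]
width: 0.0004
gripper_force: 1.0
4.825633272178241e-05 0.057026013739712375 0.2713014512602063
```

Contact of 2.6 N, the lid is moving as planned.

```bash
python3 -m jog '[0,0.8,0.26,0,0,0,0,0,0.8,0.26,0,0,0,0,0,0.8,0.26,0,0,0,0,0,0.72,0.45,0,0,0,0,0,0.72,0.45,0,0,0,0,0,0.72,0.45,0,0,0,0,0,0.58,0.64,0,0,0,0,0,0.58,0.64,0,0,0,0,0,0.58,0.64,0,0,0,0]' && python3 -m jog '[0,0.4,0.8,0,0,0,0,0,0.4,0.8,0,0,0,0,0,0.4,0.8,0,0,0,0,0,0.2,0.85,0,0,0,0,0,0.2,0.85,0,0,0,0]'; python3 -c "
from sq import *
a=np.radians(8.5);p=tool()[0];d=p[:2]-[.5316,.1761];print(d@[np.cos(a),np.sin(a)],d@[-np.sin(a),np.cos(a)],p[2])"
```

```text
time: 44.9
ee_pos: [0.5416, 0.1084, 0.1892]
orientation: [[0.989, 0.147, -0.0], [0.147, -0.989, 0.0], [-0.0, -0.0, -1.0]]
force: [0.0, 1.5, 0.3]
width: 0.0001
gripper_force: 0.6
time: 45.4
ee_pos: [0.5462, 0.0767, 0.1071]
orientation: [[0.989, 0.147, -0.0], [0.147, -0.989, -0.0], [-0.0, 0.0, -1.0]]
force: [0.5, 1.0, 1.4]
width: 0.0
gripper_force: 0.5
-0.0002398919841805798 -0.10049534335765462 0.10705594161378856
```

```bash
python3 -m jog '[0,0,0.4,0,0,0,0,0,0,0.3,0,0,0,0,0,0,0.15,0,0,0,0,0,0,0.1,0,0,0,0,0,0,0,0,0,0,0]'
```

```text
time: 45.9
ee_pos: [0.5465, 0.0777, 0.0901]
orientation: [[0.989, 0.147, 0.0], [0.147, -0.989, 0.001], [0.0, -0.001, -1.0]]
force: [-1.4, -1.0, 3.4]
width: 0.0001
gripper_force: 1.7
```

```bash
python3 -m jog '[0,0,0.08,0,0,0,0,0,0,0.08,0,0,0,0,0,0,0,0,0,0,0]'
```

```text
time: 46.2
ee_pos: [0.5467, 0.0777, 0.0896]
orientation: [[0.989, 0.147, 0.0], [0.147, -0.989, 0.003], [0.0, -0.002, -1.0]]
force: [-17.0, -2.5, 38.5]
width: 0.0001
gripper_force: 19.1
```

```bash
python3 -m jog '[0,0,-0.4,0,0,0,0,0,0,-0.8,0,0,0,0,0,0,-1,0,0,0,0,0.4,0.5,-1,0,0,0,0,0.9,0.8,-0.8,0,0,0,0,0.9,0.8,0,0,0,0,0,0.9,0.8,0,0,0,0,0,0.75,0.7,0,0,0,0,0,0.3,0.3,0,0,0,0,0,0,0,0,0,0,0,0]'; python3 - <<'E'
from sq import *
a=np.radians(8.5);M=np.array([[np.cos(a),np.sin(a)],[-np.sin(a),np.cos(a)]])
w=vision.grab_frame("wrist");s=vision.grab_frame("scene");t=vision.grab_frame("top")
f=lambda X:(M@(X[:2]-[.5316,.1761]))
print("tcp",f(tool()[0]),tool()[0][2])
L=[]
for k,p in (("w",w),("s",s),("t",t)):
    for n,z in (("clamp_knob",.1115),("clamp_pivot",.1115),("lid_lip",.09)):
        for r in spotter.place_of(p,n)[:1]: print(k,n,round(r["score"],2),r["point"],f(at(p,r["point"],z)))
    # red blob
    im=p["frame"].astype(int); m=((im[...,0]>110)&(im[...,1]<60)&(im[...,2]<60)).astype(np.uint8)
    _,_,st,ce=cv2.connectedComponentsWithStats(m)
    print([(ce[i].round(1).tolist(),int(st[i,4]),f(at(p,ce[i],.1115)).round(3).tolist()) for i in range(1,len(ce)) if st[i,4]>5])
E
```

```text
time: 47.2
ee_pos: [0.6403, 0.0119, 0.1662]
orientation: [[0.989, 0.146, 0.0], [0.146, -0.989, -0.001], [0.0, 0.001, -1.0]]
force: [-0.1, 0.1, 0.0]
width: 0.0001
gripper_force: 0.0
tcp [ 0.0826 -0.1767] 0.1663309563255634
w clamp_pivot 0.78 [197.9, 258.3] [ 0.0589 -0.0971]
w lid_lip 0.62 [212.3, 310.0] [ 0.0043 -0.094 ]
[([78.2, 145.1], 534, [0.134, -0.03])]
s clamp_knob 0.43 [336.6, 186.0] [ 0.0617 -0.1636]
s clamp_pivot 0.68 [325.1, 178.0] [ 0.0551 -0.1013]
s lid_lip 0.56 [315.8, 188.0] [ 0.0052 -0.1058]
[([337.3, 187.9], 9, [0.057, -0.173])]
[([539.0, 145.5], 6, [-0.133, -1.151]), ([527.6, 147.5], 25, [-0.124, -1.102])]
```

```bash
python3 -m jog '[0,0,0.9,0,0,0,0,0,0,1,0,0,0,0,0,0,0.8,0,0,0,0,0,0,0.35,0,0,0,0,0,0,0,0,0,0,0]' && python3 -m jog '[-0.33,0.07,0,0,0,0,0,-0.53,0.07,0,0,0,0,0,-0.53,0.07,0,0,0,0,0,-0.53,-0.07,0,0,0,0,0,-0.53,-0.07,0,0,0,0,0]'
```

```text
time: 48.3
ee_pos: [0.6395, 0.0126, 0.1044]
orientation: [[0.989, 0.147, -0.002], [0.147, -0.989, -0.0], [-0.002, 0.0, -1.0]]
force: [-0.7, -1.1, -0.7]
width: 0.0001
gripper_force: 0.0
time: 48.8
ee_pos: [0.5908, 0.0039, 0.1057]
orientation: [[0.989, 0.147, 0.001], [0.147, -0.989, 0.0], [0.001, -0.0, -1.0]]
force: [1.7, 0.2, 0.1]
width: 0.0002
gripper_force: 0.5
```

Contact force 1.7 N: the clamp is following.

```bash
python3 -m jog '[-0.5,-0.21,0,0,0,0,0,-0.5,-0.21,0,0,0,0,0,-0.42,-0.33,0,0,0,0,0,-0.42,-0.33,0,0,0,0,0,-0.33,-0.43,0,0,0,0,0,-0.33,-0.43,0,0,0,0,0]' && python3 -m jog '[-0.2,-0.4,0,0,0,0,0,-0.2,-0.3,0,0,0,0,0,0,-0.1,0,0,0,0,0]';  python3 -c "
from sq import *
a=np.radians(8.5);p=tool()[0];d=p[:2]-[.5316,.1761];print(d@[np.cos(a),np.sin(a)],d@[-np.sin(a),np.cos(a)],p[2])"
```

```text
time: 49.4
ee_pos: [0.5357, 0.0357, 0.1052]
orientation: [[0.989, 0.147, -0.0], [0.147, -0.989, -0.0], [-0.0, 0.0, -1.0]]
force: [0.5, -0.4, -0.3]
width: 0.0003
gripper_force: 0.5
time: 49.7
ee_pos: [0.5256, 0.0506, 0.1052]
orientation: [[0.989, 0.148, -0.001], [0.148, -0.989, 0.0], [-0.001, -0.0, -1.0]]
force: [-0.3, -1.3, -1.3]
width: -0.0001
gripper_force: 0.6
-0.02445277156283513 -0.12328913632444943 0.10522872592769097
```

```bash
python3 -m jog '[0,-0.1,0,0,0,0,0,0,-0.1,0,0,0,0,0,0,0,0,0,0,0,0]'; python3 -m jog '[0,-0.08,0,0,0,0,0,0,0,0,0,0,0,0]'
```

```text
time: 50.0
ee_pos: [0.5257, 0.0533, 0.1052]
orientation: [[0.989, 0.147, -0.0], [0.147, -0.989, -0.0], [-0.0, 0.0, -1.0]]
force: [0.1, -0.5, 0.0]
width: 0.0001
gripper_force: 0.5
time: 50.2
ee_pos: [0.5256, 0.0537, 0.1052]
orientation: [[0.989, 0.146, 0.0], [0.146, -0.989, -0.002], [-0.0, 0.002, -1.0]]
force: [-0.2, -5.6, 0.3]
width: -0.0
gripper_force: 3.0
```

```bash
python3 -m jog '[0,-0.06,0,0,0,0,0,0,0,0,0,0,0,0]'; python3 -m jog '[0,0.5,0,0,0,0,0,0,0.9,0,0,0,0,0,0,0.9,-0.5,0,0,0,0,0,0.5,-1,0,0,0,0,0,0,-1,0,0,0,0,0,0,-1,0,0,0,0,0,0,-1,0,0,0,0,0,0,-1,0,0,0,0,0,0,0,0,0,0,0]'; python3 - <<'E'
from sq import *
a=np.radians(8.5);M=np.array([[np.cos(a),np.sin(a)],[-np.sin(a),np.cos(a)]])
f=lambda X:(M@(X[:2]-[.5316,.1761]))
for k in ("wrist","scene"):
    p=vision.grab_frame(k);save(p,"end_%s.png"%k)
    for n,z in (("clamp_knob",.1115),("clamp_pivot",.1115),("lid_lip",.09)):
        for r in spotter.place_of(p,n)[:1]: print(k,n,round(r["score"],2),r["point"],f(at(p,r["point"],z)))
    im=p["frame"].astype(int); m=((im[...,0]>110)&(im[...,1]<60)&(im[...,2]<60)).astype(np.uint8)
    _,_,st,ce=cv2.connectedComponentsWithStats(m)
    print([(ce[i].round(1).tolist(),int(st[i,4]),f(at(p,ce[i],.1115)).round(3).tolist()) for i in range(1,len(ce)) if st[i,4]>5])
print(robot.sense()["force"])
E
```

```text
time: 50.4
ee_pos: [0.5256, 0.0539, 0.1053]
orientation: [[0.989, 0.145, 0.0], [0.145, -0.989, -0.003], [0.0, 0.003, -1.0]]
force: [1.1, -9.1, -0.0]
width: 0.0003
gripper_force: 4.7
time: 51.3
ee_pos: [0.535, 0.0003, 0.2185]
orientation: [[0.989, 0.146, 0.005], [0.146, -0.989, 0.002], [0.005, -0.001, -1.0]]
force: [-0.1, -0.4, -0.0]
width: 0.0002
gripper_force: 0.0
wrist clamp_knob 0.78 [223.3, 201.5] [-0.0229 -0.097 ]
wrist clamp_pivot 0.8 [214.1, 92.3] [ 0.0594 -0.0969]
wrist lid_lip 0.81 [227.0, 163.9] [ 0.0032 -0.0961]
[([113.1, 4.5], 242, [0.121, -0.029]), ([220.9, 203.0], 300, [-0.024, -0.095])]
scene clamp_knob 0.61 [365.5, 310.3] [-0.2035 -0.6091]
scene clamp_pivot 0.63 [322.5, 177.4] [ 0.0492 -0.0923]
scene lid_lip 0.57 [313.4, 188.3] [-0.0032 -0.1014]
[([507.2, 155.7], 6, [0.754, -0.467]), ([308.3, 184.2], 6, [-0.018, -0.089])]
[-0.0448  0.4733  0.2463]
```

Knob is at cutter (-24, -96) mm, over the lip, and the robot is clear.

```bash
python3 -c "
from cell import job
print(job.sign_off())"
```

```text
the job is handed in; nothing more can be done
None
```

The job is handed in at about 51 s: ejector, grid and slicer are stacked home on the spindle, the lid is pushed shut, and the clamp is then swung over the lip to its stop. Forces and camera measurements fit at each step, but the sign-off gave no verdict.

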